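Open the oil pot and hold the governor spares locker open

TASK

A fitter is about to lift the two oily bushings out of the pot and stow them in the spares locker with both hands: first lift the loose lid off the pot by its knob and set it down gently, knob up, on the rubber mat, and let go of it. Then turn the locker's cam lock a quarter turn anticlockwise (seen from above), raise the locker's door by its handle and hold it open at about 60 degrees from shut. It falls shut by itself, so do not let it drop, finish still holding it there, and leave the other parts where they are.

Things in the scene. Friction and masses are not known exactly. Their poses are not given: they have to be found in the camera images.
- lid_knob (a point): Black cylindrical knob, 26 mm diameter and 26 mm tall, on the pot's loose steel lid (flange 128 mm diameter, 4 mm thick). The point is the knob's centre: 23 mm above the flange's top and 33 mm above the underside of the lid's 7 mm deep, 98 mm wide locating boss. z is up. The lid weighs about 0.25 kg and lies loose on the pot.
- lid: The same loose lid as a whole; origin at the centre of the underside of its locating boss, z up through the knob.
- pot_rim (a point): Round open-topped steel pot, fixed, 120 mm outer diameter, 100 mm tall, 4 mm wall. The point is the centre of its rim; the lid's flange rests on the rim and its boss hangs 6 mm inside. Two bushings stand in it.
- mat_top (a point): Square black ribbed rubber mat, 170 x 170 x 3 mm, fixed flat on the shelf. The point is the centre of its top; x and y run along its edges.
- hinge (a point): Middle of the hinge line of the locker's door, at the locker's top rear edge. The locker is a fixed grey sheet-steel box, 190 mm deep, 260 mm wide, 120 mm high. The point turns with the locker: x points from the front with the handle to the rear, y along the hinge line, z up.
- door (a joint): Opening angle of the locker's lift-up steel door (about 0.75 kg), in rad: 0 shut (lying flat on the locker), growing as its front edge rises, 1.047 = 60 degrees, stop at 1.45. It falls shut from anywhere when let go.
- handle (a point): Middle of the round steel bar of the door's D-shaped handle: bar 10 mm diameter, 100 mm long between its two legs, parallel to the hinge line. It stands 242 mm in front of the hinge line at the same height when shut, with 41 mm free between the bar and the door's front edge, and nothing below it. It moves on a circle of 242 mm about the hinge line. The point turns with the door: y along the bar.
- lock (a joint): Turn of the cam lock, in rad: 0 fully locked (T-handle bar pointing front to rear), growing anticlockwise seen from above, 1.571 fully released (bar parallel to the hinge line). From about 1.2 the tongue under the door is clear of the locker's front flange; before that the door cannot be raised. It may start up to 0.2 rad from locked; it stays where it is left and turns with about 0.06 N m.
- lock_grip (a point): Centre of the cam lock's T-handle bar: 54 mm long, 12 mm thick, 24 mm tall, its underside 19 mm above the door's top face (the bar stands on a 16 mm thick stem). x along the bar, z along the lock's axis. It sits on the door's middle line, 140 mm in front of the hinge line, 31 mm above it when shut.
- pot: The pot as a whole; origin at the centre of its underside.
- bushing1_mid (a point): Bronze bushing standing in the pot, 42 mm diameter, 45 mm tall; its centre. Leave in place.
- bushing2_mid (a point): The second bushing in the pot, the same; its centre. Leave in place.
- plunger_mid (a point): Brass pilot valve plunger with lands, standing, 42 mm diameter at the foot, 80 mm tall; its centre. Leave in place.
- flyball_mid (a point): Black cast-iron flyball weight, 68 mm diameter, 68 mm tall; its centre. Leave in place.
- gauge_mid (a point): Chrome dial gauge lying face up, 58 mm diameter, 22 mm thick, its stem reaching 70 mm from its centre along -x; its centre. Leave in place.
- wrench_grip (a point): Steel open-ended wrench, 170 mm long, lying flat; a point on its handle. Leave in place.
- oilcan_mid (a point): Plain aluminium can, 56 mm diameter, 130 mm tall, standing; its centre. Leave in place.
Things that resemble listed ones, but are neither listed nor needed, are in the scene too. What is shaped like the lid but blue or orange is not meant.

How it is judged:
On the way, in this order (a step that is already met when the one before it is completed fails the run):
1. the lid lies knob up on the mat, let go (horizontal distance between lid_knob and mat_top below 0.045 m and height (world z) of lid_knob below 0.046 m and angle between lid's own z axis and vertical below 0.12 rad and contact force between the fingers and lid below 0.05 N and linear speed of lid below 0.03 m/s), for 0.2 s.
2. the cam lock is turned a quarter turn while the door is still shut (value of joint lock above 1.3 rad and value of joint door below 0.1 rad), for 0.1 s.
3. the gripper holds the door still at about 60 degrees (value of joint door between 0.927 and 1.167 rad and velocity of joint door between -0.08 and 0.08 rad/s and contact force between the fingers and door above 0.5 N), for 0.3 s.
At the end, for the whole second after the job is handed in: The fingers are holding the locker's door still at 60 degrees from shut, within 7 degrees (they bear at least 0.5 N on it); the cam lock is still turned at least 1.2 rad; the lid lies flat on the mat, knob up, its centre within 45 mm of the mat's centre, at rest and not touched (all of step 1 and all of step 3 and value of joint lock above 1.2 rad); the arm keeps its last pose, push and grip.
It fails at once if another part is shifted by more than 40 mm, or a bushing in the pot by more than 20 mm (distance of any of plunger_mid, flyball_mid, gauge_mid, wrench_grip, oilcan_mid from where it was at the start of the episode above 0.04 m or distance of any of bushing1_mid, bushing2_mid from where it was at the start of the episode above 0.02 m).
It fails at once if the lid is dropped (falls freely at over 0.5 m/s) (linear speed of lid above 0.5 m/s and contact force between the fingers and lid below 0.05 N).
It fails at once if the door is let fall (closes faster than 2 rad/s) (velocity of joint door below -2 rad/s).
It also fails if it takes over 64 s, if anything falls off the work surface, if the arm or the gripper's body presses on something with over 40 N, if the wrist force passes 120 N, or if a joint passes its speed limit or range.

ROBOT

A 6-joint arm with a two-finger parallel gripper is mounted at the origin on the work surface. World frame = base frame: x ahead of the robot, y to its left, z up, the work surface at z = 0. Lengths are in m, angles in rad, forces in N, time in s.
With the tool pointing down it reaches from about 0.4 to 0.825 m from the base axis. Payload 7 kg.
Tool frame: the origin (TCP) lies on the centre line of the jaws, within the pads' length; the fingertips stand 25 mm ahead of it and the grasp point (between the pads) lies 6 mm ahead of it; z points along the fingers, y is the line along which they close (so a half turn about z gives the same grasp; the last joint's range is limited). The gripper opens to 88 mm and grips with 3 to 60 N. Pads are 19 mm wide; open, the fingers measure 130 mm over their backs; the gripper's body (78 mm by 193 mm) begins 47 mm behind the grasp point.
Start: joints at [1.596, 0.359, 0.012, 0, -1.224, -0.288], TCP at [0.175, 0.652, 0.252] pointing down, gripper open.
Joint ranges: [-3.07, 3.07], [-1.43, 2.12], [-1.02, 1.25], [-3.03, 1.67], [-3.05, -0], [-3.03, 3.03]. Speed limits (rad/s): [2.39, 2.39, 3.01, 3.14, 3.14, 3.14].

INTERFACE

Orientations are given as [roll, pitch, yaw] about the fixed x, y, z axes, in that order (R = Rz(yaw) Ry(pitch) Rx(roll)).
In Python, from station import readout, vision, arm gives the robot as it stands. The module is installed in compiled form; this text tells all that it offers.
- The arm moves only by the tool carry_out, never from a script. Its argument "commands" is a list of rows, each an object with "dp": the shift along the tool's x, y, z in m, a list of three; "rotation": the turn, a rotation vector about the tool's x, y, z in degrees, a list of three. In form: [{"dp": [dx, dy, dz], "rotation": [wx, wy, wz]}, ...]. A call has 1 to 8 rows; each row shifts and turns the commanded pose from where the row before left it, along the tool's axes as they then stand; what a row does not reach is not made up. A row lasts 1/8 s, in which the tool goes at most 62.5 mm and 10.7 degrees, less where a joint would pass 70% of its speed; a pose out of reach is approached as far as the arm can. A call with a gripper value outside its range is refused whole. "grip" is the finger opening in m, from 0 to 0.0876, set as the call begins (left out, the last holds). The fingers move at their own pace and stop on an object; "force" is the grip in N (left out, the last holds). Time passes only in rows, so rows that do not move let the fingers close. It gives the time, the measured TCP pose, the force, the opening and the grip force at its end, in the units of the state.
- readout.get_state(): the state, without advancing time (a new reading comes with each control period).
- vision.grab_frame(name): name is "side" or "top"; returns (picture, depth): 480x640x3 uint8, red, green, blue; 480x640 float32, m along the optical axis (not along the pixel's ray), 0 where there is no reading.
- vision.calibration(name): a dict with "fovy" (degrees; the focal length in pixels is half the picture's height over the tangent of half this angle, whatever the lens; pixels are square), "cx", "cy" (the principal point, pixels), "dist" ([k1, k2, p1, p2, k3] as OpenCV has them; the pictures are not rectified), "origin" and "attitude" of the camera in the world. Camera axes: x right, y down, z forward; pixel columns grow to the right and rows downward; lengths in m; the calibration is good to about 2 mm. A picture is of the moment at which its call begins. calibration takes no time and is no camera call.
- arm.job_done(): hands the job in; it is judged then, once.
Trained networks look in the newest picture that a camera, given by its name, has taken for a name from the list of things; names that differ only in an ending like _2 or _b are one class to them, and where a whole thing is asked for, a point or a joint stands for the part that bears it (a point fixed in the world has none). Each returns a list of dicts, best first, with "score" (0 to 1); they miss things now and then, are a little off and sometimes report something else, mostly with a low value. They report only what shows in the picture. A call takes as long as a camera call. They do not tell look-alikes from the thing itself.
- vision.trace(label, camera): "pixels" (480x640 bool, what is visible of it) and "position" ([row, column] in pixels, amid what is visible of it).
The state is a dict: "t": time; "q": joint angles; "qd": joint speeds; "joint_efforts": joint torques, N m; "eef_pos": TCP position; "ee_rot": TCP orientation; "force": force on the tool from outside, world axes, zero at the start; "moment": the same for the moment, N m; "width": finger opening in m; "gripper_force": force on a finger pad.
Only numpy, scipy, OpenCV 4.12 (cv2) and the standard library are available. Lean on these libraries where they do the work, as an engineer would, in place of code of your own. Each camera call takes 0.05 s, during which the arm holds its last target. There are 200 camera calls.

## Working session

There is one attempt and no reset: what is moved stays moved. The work goes in short steps, Python scripts to look and compute and a tool call to move; the robot and the scene stay as the last step left them, time stands still between calls to the robot, and variables do not carry over. Pictures are saved under pics/ and viewed, at most 10 in all, crops included, and the job is handed in when it is done.

Besides the shell and the picture viewer there is one more tool, called after "Emit:" in YAML: its name, and indented under it one key for each argument. carry_out: Moves the arm, as the interface text tells. Its arguments: {"type":"object","properties":{"commands":{"type":"array"},"grip":{"type":"number"},"force":{"type":"number"}},"required":["commands"]}

```bash
mkdir -p pics
cat > h.py <<'E'
import numpy as np, cv2
from station import readout, vision, arm
from scipy.spatial.transform import Rotation as R
def cal(n):
    c=vision.calibration(n); f=240/np.tan(np.radians(c["fovy"])/2)
    K=np.array([[f,0,c["cx"]],[0,f,c["cy"]],[0,0,1]])
    A=np.array(c["attitude"],float)
    Rm=A if A.shape==(3,3) else R.from_euler("xyz",A).as_matrix()
    return K,np.array(c["dist"],float),np.array(c["origin"],float),Rm
def cloud(n,d):
    K,D,o,Rm=cal(n)
    v,u=np.mgrid[0:480,0:640]
    p=cv2.undistortPoints(np.stack([u,v],-1).reshape(-1,1,2).astype(float),K,D).reshape(480,640,2)
    P=np.dstack([p,np.ones((480,640))])*d[...,None]
    W=P@Rm.T+o; W[d<=0]=np.nan
    return W
E
python3 - <<'E'
from h import *
print(vision.calibration("top"),vision.calibration("side"));print(readout.get_state())
for n in ("top","side"):
    p,d=vision.grab_frame(n); cv2.imwrite(f"pics/{n}0.png",p[...,::-1]); np.save(n+"0.npy",d)
    W=cloud(n,d)
    for l in ("lid_knob","lid","pot_rim","mat_top","hinge","door","handle","lock","lock_grip"):
        for r in vision.trace(l,n)[:3]:
            m=r["pixels"]; w=W[m]; w=w[~np.isnan(w[:,0])]
            print(n,l,round(r["score"],2),np.round(r["position"]),m.sum(),np.round(np.median(w,0),3) if len(w) else 0, np.round(np.percentile(w,[2,98],axis=0),3).tolist() if len(w) else 0)
E
```

```text
{'fovy': 56.71588144025198, 'cx': 312.0964411081722, 'cy': 238.01111622077812, 'dist': array([-0.10971806,  0.        ,  0.        ,  0.        ,  0.        ]), 'origin': array([0.3268041 , 0.07588117, 0.98855868]), 'attitude': array([-2.98467107,  0.0249243 , -1.5760248 ])} {'fovy': 56.97003080979499, 'cx': 316.46853003388554, 'cy': 235.92973909552234, 'dist': array([-0.03399089,  0.        ,  0.        ,  0.        ,  0.        ]), 'origin': array([0.43536489, 0.65600288, 0.82662352]), 'attitude': array([-2.45960637,  0.01646755, -3.10291493])}
{'t': 0.0, 'q': array([ 1.59608582e+00,  3.59395698e-01,  1.10433987e-02, -3.95661792e-04,
       -1.22414113e+00, -2.88114525e-01]), 'qd': array([ 0.00020571, -0.00010959, -0.00103809, -0.00122422,  0.00074678,
       -0.00074262]), 'joint_efforts': array([-1.32245674e-03, -5.82712162e+01,  2.93047374e+01,  6.99739158e+00,
        7.02534409e-03, -1.61906514e-04]), 'eef_pos': array([0.17525391, 0.65135727, 0.25060205]), 'ee_rot': array([ 3.13985980e+00, -1.25663386e-04, -2.62959668e-01]), 'force': array([-0.01990709,  0.41220327,  0.1101412
[... 2348 characters left out ...]
 253.] 6094 [0.601 0.226 0.004] [[0.52, 0.136, 0.001], [0.684, 0.302, 0.007]]
side hinge 0.68 [179. 281.] 9338 [ 0.567 -0.078  0.123] [[0.452, -0.264, 0.016], [0.672, -0.002, 0.146]]
side door 0.78 [169. 279.] 6840 [ 0.568 -0.117  0.124] [[0.442, -0.264, 0.114], [0.669, -0.003, 0.153]]
side handle 0.66 [168. 279.] 6957 [ 0.568 -0.119  0.124] [[0.44, -0.268, 0.112], [0.669, -0.003, 0.152]]
side handle 0.46 [339. 324.] 1150 [0.448 0.278 0.056] [[0.392, 0.235, 0.003], [0.505, 0.3, 0.09]]
side lock 0.67 [151. 294.] 325 [ 0.532 -0.141  0.15 ] [[0.509, -0.165, 0.123], [0.555, -0.132, 0.165]]
side lock_grip 0.56 [152. 290.] 338 [ 0.532 -0.141  0.149] [[0.507, -0.157, 0.124], [0.556, -0.132, 0.165]]
```

View pics/top0.png

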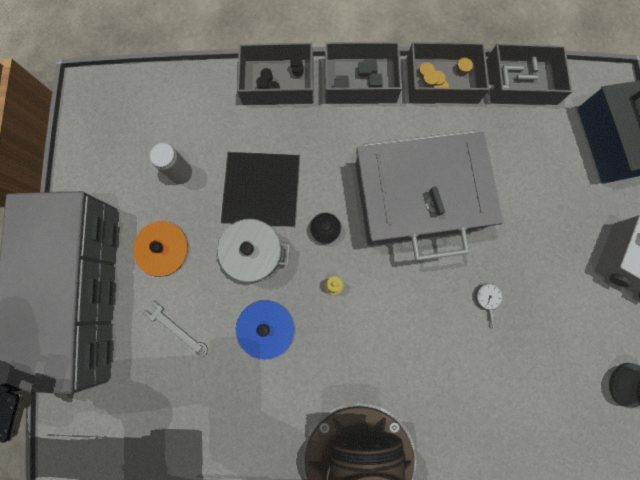

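Run:
```python
from h import *
for n in ("top","side"):
    W=cloud(n,np.load(n+"0.npy")); x,y,z=W[...,0],W[...,1],W[...,2]
    def box(a,b,c,d,e,f): 
        return W[(x>a)&(x<b)&(y>c)&(y<d)&(z>e)&(z<f)]
    k=box(.38,.52,.16,.30,.125,.15); print(n,"knob",len(k),k.mean(0),np.percentile(k,[2,98],axis=0).tolist(),'z',np.median(k[:,2]))
    l=box(.38,.52,.16,.30,.095,.112); print("flange",(np.percentile(l,[.5,99.5],axis=0).sum(0)/2),np.median(l[:,2]))
    k=box(.48,.58,-.2,-.1,.153,.18); r=cv2.minAreaRect((k[:,:2]*1000).astype(np.float32));print("lock",len(k),k.mean(0),r, np.linalg.eigh(np.cov(k[:,:2].T)))
    dd=box(.3,.75,-.32,.05,.112,.135); r=cv2.minAreaRect((dd[:,:2]*1000).astype(np.float32));print("door",len(dd),r,cv2.boxPoints(r).tolist())
    hd=box(.38,.455,-.3,.05,.10,.16); r=cv2.minAreaRect((hd[:,:2]*1000).astype(np.float32));print("handle",r,hd.mean(0),np.percentile(hd,[1,99],axis=0).tolist())
    print("tall",box(.38,.8,-.35,.35,.165,.6).shape, np.nanpercentile(box(.2,.8,-.35,.35,.165,.6),[2,98],axis=0) if len(box(.2,.8,-.35,.35,.165,.6)) else 0)
```

```text
top knob 132 [0.44401075 0.22458652 0.1378109 ] [[0.43351692320642154, 0.21358025324363134, 0.1289666565419075], [0.4548709876467532, 0.23636787352289854, 0.14156812576401515]] z 0.13809614594200614
flange [0.44462706 0.22553398 0.10302107] 0.10297961527495209
lock 198 [ 0.52868043 -0.14440931  0.16066043] ((530.0265502929688, -144.90599060058594), (53.84667205810547, 13.180659294128418), 16.341360092163086) EighResult(eigenvalues=array([1.34045112e-05, 2.44802443e-04]), eigenvectors=array([[ 0.26619718, -0.9639186 ],
       [-0.9639186 , -0.26619718]]))
door 13009 ((550.6207885742188, -144.12379455566406), (252.86740112304688, 273.8803405761719), 7.2152485847473145) [[407.98895263671875, -24.147747039794922], [442.38763427734375, -295.8592834472656], [693.2526245117188, -264.099853515625], [658.8539428710938, 7.6116943359375]]
handle ((437.6794738769531, -156.39910888671875), (34.320858001708984, 112.05426788330078), 0.15598487854003906) [ 0.43362904 -0.15185272  0.12286276] [[0.420616515209572, -0.21078843994313898, 0.11843627295933663], [0.4543187539170036, -0.1018907651503342, 0.
[... 617 characters left out ...]
4, -0.96476106],
       [-0.96476106, -0.26312754]]))
door 6703 ((551.2362060546875, -143.814453125), (253.23507690429688, 272.9280090332031), 7.426484107971191) [[408.04229736328125, -24.860998153686523], [443.31927490234375, -295.4995422363281], [694.4301147460938, -262.7679138183594], [659.1531372070312, 7.870635986328125]]
handle ((442.23614501953125, -157.06796264648438), (35.06427764892578, 110.21509552001953), 5.961328506469727) [ 0.43558414 -0.14945833  0.1241914 ] [[0.4218751408209892, -0.20958819910711862, 0.11822214314238169], [0.45426912905200073, -0.10232506120932769, 0.12852293759020023]]
tall (4, 3) [[ 0.51200461 -0.14884884  0.16503671]
 [ 0.5402687  -0.13951904  0.16646095]]
```

The top view shows the steel lid on the pot (knob at column 248, row 249), the mat at (260,190), the locker with its handle at (440,245), and blue and orange decoy lids. The lock bar is at (434,203). Next I check clearance around the start pose and the mat fit.

Run:
```python
from h import *
W=cloud("top",np.load("top0.npy")); x,y,z=W[...,0],W[...,1],W[...,2]
for r,c in [(260,50),(250,95),(350,95),(160,163),(228,325),(285,335),(75,275),(130,610),(410,5)]: print(r,c,np.round(W[r,c],3))
m=[r for r in vision.trace("mat_top","top")][0]["pixels"]; p=W[m]; p=p[~np.isnan(p[:,0])&(p[:,2]<.01)]
print(cv2.minAreaRect((p[:,:2]*1000).astype(np.float32)))
# direction to knob in tool axes
s=readout.get_state(); T=R.from_euler("xyz",s["ee_rot"])
print(T.inv().apply(np.array([.4445,.226,.25])-s["eef_pos"]))
```

```text
260 50 [0.419 0.616 0.16 ]
250 95 [0.446 0.552 0.101]
350 95 [0.238 0.553 0.078]
160 163 [0.629 0.403 0.13 ]
228 325 [0.494 0.071 0.068]
285 335 [0.373 0.052 0.082]
75 275 [0.885 0.188 0.002]
130 610 [ 0.706 -0.567  0.094]
410 5 [0.165 0.569 0.334]
((600.4666748046875, 217.5840606689453), (173.8369903564453, 172.4574737548828), 86.25395202636719)
[0.37049906 0.34127853 0.00159197]
```

View pics/side0.png

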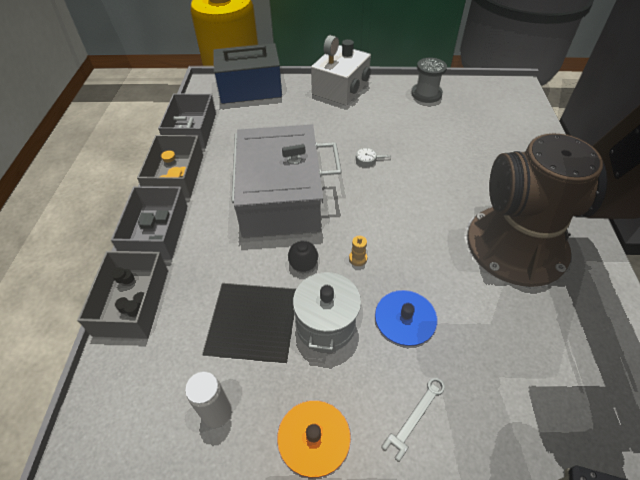

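The side view confirms it: the lid sits on the pot (knob at 327,293), the mat is clear at (250,322), and the locker handle at (332,160) is free. Moving over the knob.

Emit:
carry_out:
  commands:
    - {"dp": [0.042,0.039,0],"rotation": [0,0,0]}
    - {"dp": [0.042,0.039,0],"rotation": [0,0,0]}
    - {"dp": [0.042,0.039,0],"rotation": [0,0,0]}
    - {"dp": [0.042,0.039,0],"rotation": [0,0,0]}
    - {"dp": [0.042,0.039,0],"rotation": [0,0,0]}
    - {"dp": [0.042,0.039,0],"rotation": [0,0,0]}
    - {"dp": [0.042,0.039,0],"rotation": [0,0,0]}
    - {"dp": [0.042,0.039,0],"rotation": [0,0,0]}
  grip: 0.06

```text
t: 2.05
eef_pos: [0.4195, 0.2617, 0.252]
ee_rot: [-3.141, -0.0, -0.262]
force: [1.2, -0.4, -0.1]
width: 0.0598
gripper_force: 0.0
```

Emit:
carry_out:
  commands:
    - {"dp": [0.0345,0.0293,0],"rotation": [0,0,0]}
    - {"dp": [0,0,0.02],"rotation": [0,0,0]}
    - {"dp": [0,0,0.02],"rotation": [0,0,0]}
    - {"dp": [0,0,0],"rotation": [0,0,0]}
    - {"dp": [0,0,0],"rotation": [0,0,0]}

```text
t: 2.68
eef_pos: [0.4448, 0.2263, 0.2124]
ee_rot: [-3.141, -0.001, -0.262]
force: [0.7, -0.5, 0.2]
width: 0.0601
gripper_force: 0.0
```

```bash
cat > go.py <<'E'
import sys
from h import *
s=readout.get_state(); T=R.from_euler("xyz",s["ee_rot"])
t=np.array([float(a) for a in sys.argv[1:4]])
print("pos",s["eef_pos"].round(4),"rot",s["ee_rot"].round(3),"q",s["q"].round(2),"w",s["width"],"F",s["force"].round(1),"t",s["t"])
print("tool shift",T.inv().apply(t-s["eef_pos"]).round(4))
E
python3 go.py .4445 .226 .136
```

```text
pos [0.4448 0.2263 0.2124] rot [-3.141e+00 -1.000e-03 -2.620e-01] q [ 0.87  0.1  -0.43  0.   -1.05  0.44] w 0.06005132678557578 F [ 0.7 -0.5  0.2] t 2.675
tool shift [-0.0003  0.0005  0.0764]
```

Emit:
carry_out:
  commands:
    - {"dp": [0,0,0.03],"rotation": [0,0,0]}
    - {"dp": [0,0,0.03],"rotation": [0,0,0]}
    - {"dp": [0,0,0.016],"rotation": [0,0,0]}
    - {"dp": [0,0,0],"rotation": [0,0,0]}

```text
t: 3.18
eef_pos: [0.4443, 0.2261, 0.1355]
ee_rot: [3.141, 0.0, -0.262]
force: [-0.1, 0.4, 0.3]
width: 0.0598
gripper_force: 0.0
```

Emit:
carry_out:
  commands:
    - {"dp": [0,0,0],"rotation": [0,0,0]}
    - {"dp": [0,0,0],"rotation": [0,0,0]}
    - {"dp": [0,0,0],"rotation": [0,0,0]}
    - {"dp": [0,0,0],"rotation": [0,0,0]}
    - {"dp": [0,0,0],"rotation": [0,0,0]}
  grip: 0.0
  force: 25

```text
t: 3.8
eef_pos: [0.4445, 0.2258, 0.1359]
ee_rot: [3.142, -0.0, -0.263]
force: [-2.1, -1.0, 4.7]
width: 0.0253
gripper_force: 25.0
```

Emit:
carry_out:
  commands:
    - {"dp": [0,0,-0.008],"rotation": [0,0,0]}
    - {"dp": [0,0,-0.012],"rotation": [0,0,0]}
    - {"dp": [0,0,-0.015],"rotation": [0,0,0]}
    - {"dp": [0,0,-0.015],"rotation": [0,0,0]}
    - {"dp": [0,0,0],"rotation": [0,0,0]}

```text
t: 4.42
eef_pos: [0.4452, 0.2266, 0.1873]
ee_rot: [-3.139, -0.002, -0.263]
force: [0.4, -0.9, -3.6]
width: 0.0253
gripper_force: 25.0
```

```bash
python3 go.py .6005 .2175 .1855
python3 - <<'E'
from h import *
p,d=vision.grab_frame("side"); cv2.imwrite("pics/s1.png",p[...,::-1])
E
```

```text
pos [0.4452 0.2266 0.1873] rot [-3.139e+00 -2.000e-03 -2.630e-01] q [ 0.87  0.12 -0.46  0.   -0.98  0.44] w 0.025332403974363184 F [ 0.4 -0.9 -3.6] t 4.425
tool shift [ 0.1524 -0.0315  0.0022]
```

Emit:
carry_out:
  commands:
    - {"dp": [0.015,-0.0035,0],"rotation": [0,0,0]}
    - {"dp": [0.03,-0.006,0],"rotation": [0,0,0]}
    - {"dp": [0.035,-0.007,0],"rotation": [0,0,0]}
    - {"dp": [0.035,-0.007,0],"rotation": [0,0,0]}
    - {"dp": [0.025,-0.005,0],"rotation": [0,0,0]}
    - {"dp": [0.0124,-0.003,0.01],"rotation": [0,0,0]}
    - {"dp": [0,0,0.025],"rotation": [0,0,0]}
    - {"dp": [0,0,0.03],"rotation": [0,0,0]}

```text
t: 5.48
eef_pos: [0.5999, 0.2165, 0.1189]
ee_rot: [3.141, 0.0, -0.263]
force: [0.5, -0.7, -3.7]
width: 0.0255
gripper_force: 25.0
```

Emit:
carry_out:
  commands:
    - {"dp": [0,0,0.03],"rotation": [0,0,0]}
    - {"dp": [0,0,0.025],"rotation": [0,0,0]}
    - {"dp": [0,0,0.01],"rotation": [0,0,0]}
    - {"dp": [0,0,0.004],"rotation": [0,0,0]}
    - {"dp": [0,0,0],"rotation": [0,0,0]}

```text
t: 6.1
eef_pos: [0.6002, 0.217, 0.052]
ee_rot: [-3.141, -0.001, -0.263]
force: [0.2, -0.5, -2.9]
width: 0.0256
gripper_force: 25.0
```

```bash
python3 go.py .6005 .2175 .045
python3 - <<'E'
from h import *
p,d=vision.grab_frame("side"); cv2.imwrite("pics/s2.png",p[...,::-1])
E
```

```text
pos [0.6002 0.217  0.052 ] rot [-3.141e+00 -1.000e-03 -2.630e-01] q [ 0.65  0.48 -0.3   0.   -0.79  0.66] w 0.025587229082901352 F [ 0.2 -0.5 -2.9] t 6.1
tool shift [ 0.0002 -0.0006  0.007 ]
```

View pics/s2.png

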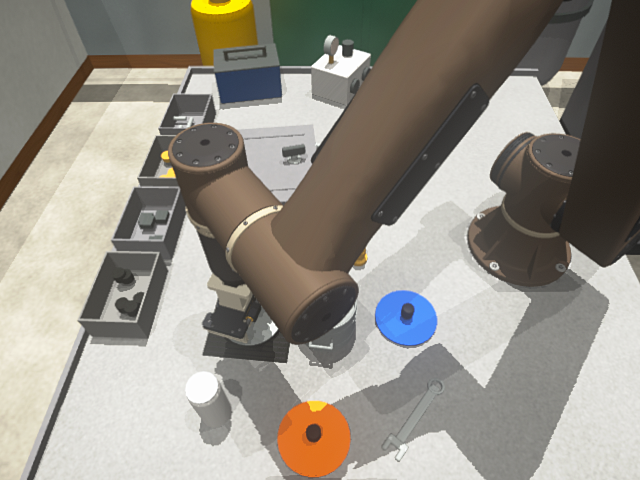

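The gripper holds the lid over the mat, with the steel flange visible at (265,325) and nothing fouled. I lower it the last millimetres until contact.

Emit:
carry_out:
  commands:
    - {"dp": [0,0,0.003],"rotation": [0,0,0]}
    - {"dp": [0,0,0.002],"rotation": [0,0,0]}
    - {"dp": [0,0,0.001],"rotation": [0,0,0]}
    - {"dp": [0,0,0.001],"rotation": [0,0,0]}
    - {"dp": [0,0,0],"rotation": [0,0,0]}

```text
t: 6.78
eef_pos: [0.5999, 0.2168, 0.045]
ee_rot: [-3.142, -0.0, -0.263]
force: [-1.9, -0.1, 2.2]
width: 0.0253
gripper_force: 25.0
```

Emit:
carry_out:
  commands:
    - {"dp": [0,0,0],"rotation": [0,0,0]}
    - {"dp": [0,0,0],"rotation": [0,0,0]}
    - {"dp": [0,0,0],"rotation": [0,0,0]}
    - {"dp": [0,0,0],"rotation": [0,0,0]}
    - {"dp": [0,0,-0.02],"rotation": [0,0,0]}
    - {"dp": [0,0,-0.05],"rotation": [0,0,0]}
    - {"dp": [0,0,-0.06],"rotation": [0,0,0]}
    - {"dp": [0,0,-0.045],"rotation": [0,0,0]}
  grip: 0.05

```text
t: 7.78
eef_pos: [0.6003, 0.2169, 0.2225]
ee_rot: [-3.14, -0.002, -0.263]
force: [0.4, 0.1, 0.1]
width: 0.0503
gripper_force: 0.0
```

```bash
python3 go.py .531 -.145 .22
```

```text
pos [0.6003 0.2169 0.2225] rot [-3.14e+00 -2.00e-03 -2.63e-01] q [ 0.65  0.32 -0.12  0.   -1.13  0.66] w 0.050267422525059835 F [0.4 0.1 0.1] t 7.775
tool shift [0.0271 0.3675 0.002 ]
```

Emit:
carry_out:
  commands:
    - {"dp": [0.004,0.052,0],"rotation": [0,0,0]}
    - {"dp": [0.004,0.052,0],"rotation": [0,0,0]}
    - {"dp": [0.004,0.052,0],"rotation": [0,0,0]}
    - {"dp": [0.004,0.052,0],"rotation": [0,0,0]}
    - {"dp": [0.004,0.052,0],"rotation": [0,0,0]}
    - {"dp": [0.004,0.052,0],"rotation": [0,0,0]}
    - {"dp": [0.003,0.0555,0],"rotation": [0,0,0]}
    - {"dp": [0,0,0],"rotation": [0,0,10]}

```text
t: 8.78
eef_pos: [0.5293, -0.1482, 0.2196]
ee_rot: [3.141, 0.0, -0.443]
force: [-0.0, 0.1, -0.1]
width: 0.0498
gripper_force: 0.0
```

Emit:
carry_out:
  commands:
    - {"dp": [0,0,0],"rotation": [0,0,10]}
    - {"dp": [0,0,0],"rotation": [0,0,10]}
    - {"dp": [0,0,0],"rotation": [0,0,10]}
    - {"dp": [0,0,0],"rotation": [0,0,10]}
    - {"dp": [0,0,0],"rotation": [0,0,10]}
    - {"dp": [0,0,0],"rotation": [0,0,10]}
    - {"dp": [0,0,0],"rotation": [0,0,10]}
    - {"dp": [0,0,0],"rotation": [0,0,10]}

```text
t: 9.78
eef_pos: [0.5304, -0.1451, 0.2196]
ee_rot: [-3.141, 0.0, -1.839]
force: [0.3, -0.0, 0.3]
width: 0.05
gripper_force: 0.0
```

Emit:
carry_out:
  commands:
    - {"dp": [0,0,0],"rotation": [0,0,10]}
    - {"dp": [0,0,0],"rotation": [0,0,10]}
    - {"dp": [0,0,0],"rotation": [0,0,10]}
    - {"dp": [0,0,0],"rotation": [0,0,10]}
    - {"dp": [0,0,0],"rotation": [0,0,10]}
    - {"dp": [0,0,0],"rotation": [0,0,9.5]}
    - {"dp": [0,0,0],"rotation": [0,0,0]}
    - {"dp": [0,0,0],"rotation": [0,0,0]}

```text
t: 10.78
eef_pos: [0.5304, -0.1451, 0.2196]
ee_rot: [-3.142, 0.0, -2.868]
force: [-0.1, 0.2, 0.8]
width: 0.0498
gripper_force: 0.0
```

```bash
python3 go.py .531 -.145 .16
python3 - <<'E'
from h import *
W=[]
for n in ("top","side"):
    p,d=vision.grab_frame(n); cv2.imwrite(f"pics/{n}2.png",p[...,::-1]); W=cloud(n,d)
    x,y,z=W[...,0],W[...,1],W[...,2]
    k=W[(x>.54)&(x<.66)&(y>.16)&(y<.28)&(z>.028)&(z<.08)]; f=W[(x>.5)&(x<.7)&(y>.12)&(y<.32)&(z>.0095)&(z<.02)]
    print(n,len(k),k.mean(0) if len(k) else 0,k[:,2].max() if len(k) else 0,len(f),(np.percentile(f,[1,99],axis=0)).tolist() if len(f) else 0)
E
```

```text
pos [ 0.5304 -0.1451  0.2196] rot [-3.142  0.    -2.868] q [ 0.09  0.18 -0.31 -0.   -1.08 -1.39] w 0.049794427811519756 F [-0.1  0.2  0.8] t 10.775
tool shift [-0.0006 -0.0001  0.0596]
top 126 [0.59735348 0.21627365 0.04511442] 0.05060708011729176 2070 [[0.5394101824280606, 0.15810429027113418, 0.009601608924131718], [0.6588826215500688, 0.277256909675638, 0.01632957497375714]]
side 174 [0.59949472 0.22090949 0.04534029] 0.052511150972612275 2511 [[0.5405156372411463, 0.1576162913466714, 0.01077199371422941], [0.6603081670910247, 0.27838673715120366, 0.01724941343713774]]
```

View pics/side2.png

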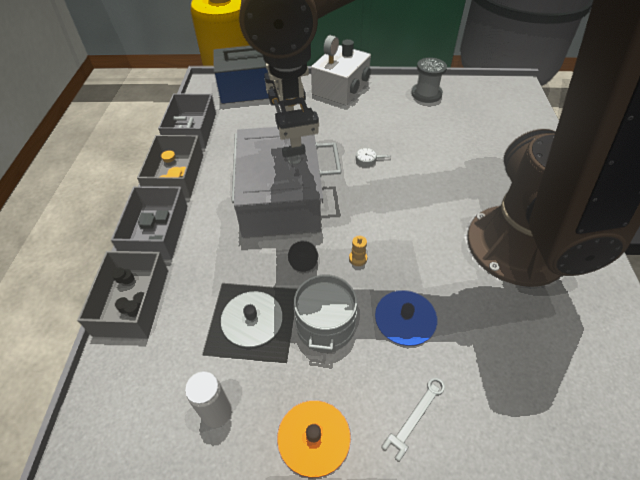

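The lid lies flat on the mat (knob at 250,312), the pot is open, and the gripper is over the lock bar (292,150). Descending to grip the T-handle.

Emit:
carry_out:
  commands:
    - {"dp": [0,0,0.025],"rotation": [0,0,0]}
    - {"dp": [0,0,0.025],"rotation": [0,0,0]}
    - {"dp": [0,0,0.01],"rotation": [0,0,0]}
    - {"dp": [0,0,0],"rotation": [0,0,0]}

```text
t: 11.38
eef_pos: [0.5303, -0.1452, 0.1593]
ee_rot: [3.142, -0.001, -2.871]
force: [-0.3, 0.5, 0.6]
width: 0.0501
gripper_force: 0.0
```

Emit:
carry_out:
  commands:
    - {"dp": [0,0,0],"rotation": [0,0,0]}
    - {"dp": [0,0,0],"rotation": [0,0,0]}
    - {"dp": [0,0,0],"rotation": [0,0,0]}
    - {"dp": [0,0,0],"rotation": [0,0,0]}
    - {"dp": [0,0,0],"rotation": [0,0,0]}
  grip: 0.0
  force: 15

```text
t: 12.0
eef_pos: [0.5312, -0.1473, 0.1602]
ee_rot: [-3.138, 0.0, -2.871]
force: [3.3, -14.4, -3.4]
width: 0.0141
gripper_force: 15.0
```

```bash
python3 go.py .531 -.145 .16
```

```text
pos [ 0.5312 -0.1473  0.1602] rot [-3.138  0.    -2.871] q [ 0.09  0.23 -0.39  0.   -0.94 -1.39] w 0.0140977075390068 F [  3.3 -14.4  -3.4] t 12.0
tool shift [-0.0004  0.0022  0.0002]
```

Emit:
carry_out:
  commands:
    - {"dp": [0,-0.003,0],"rotation": [0,0,0]}
    - {"dp": [0,0,0],"rotation": [0,0,0]}
    - {"dp": [0,0,0],"rotation": [0,0,0]}

```text
t: 12.38
eef_pos: [0.5314, -0.1478, 0.16]
ee_rot: [-3.142, 0.001, -2.872]
force: [-1.2, 1.6, 5.4]
width: 0.0145
gripper_force: 15.0
```

Emit:
carry_out:
  commands:
    - {"dp": [0,0,0],"rotation": [0,0,-7]}
    - {"dp": [0,0,0],"rotation": [0,0,-8]}
    - {"dp": [0,0,0],"rotation": [0,0,-8]}
    - {"dp": [0,0,0],"rotation": [0,0,-8]}
    - {"dp": [0,0,0],"rotation": [0,0,-8]}
    - {"dp": [0,0,0],"rotation": [0,0,0]}

```text
t: 13.12
eef_pos: [0.5314, -0.1478, 0.16]
ee_rot: [-3.141, 0.0, -2.189]
force: [-1.3, 0.8, 5.1]
width: 0.0143
gripper_force: 15.0
```

Emit:
carry_out:
  commands:
    - {"dp": [0,0,0],"rotation": [0,0,-8]}
    - {"dp": [0,0,0],"rotation": [0,0,-8]}
    - {"dp": [0,0,0],"rotation": [0,0,-8]}
    - {"dp": [0,0,0],"rotation": [0,0,-8]}
    - {"dp": [0,0,0],"rotation": [0,0,-8]}
    - {"dp": [0,0,0],"rotation": [0,0,0]}
    - {"dp": [0,0,0],"rotation": [0,0,0]}

```text
t: 14.0
eef_pos: [0.5313, -0.1478, 0.16]
ee_rot: [-3.141, -0.0, -1.493]
force: [-1.6, 2.6, 5.6]
width: 0.0142
gripper_force: 15.0
```

Run:
```python
from h import *
s=readout.get_state(); print({k:s[k] for k in ("eef_pos","ee_rot","force","moment","width")})
```

```text
{'eef_pos': array([ 0.53133696, -0.14781696,  0.1599783 ]), 'ee_rot': array([-3.14120635e+00, -4.33749393e-05, -1.49283989e+00]), 'force': array([-1.58620171,  2.56010749,  5.609131  ]), 'moment': array([ 0.7270537 ,  0.55927531, -0.07752639]), 'width': 0.014180342712114592}
```

Emit:
carry_out:
  commands:
    - {"dp": [0,0,0],"rotation": [0,0,0]}
    - {"dp": [0,0,0],"rotation": [0,0,0]}
    - {"dp": [0,0,0],"rotation": [0,0,0]}
    - {"dp": [0,0,0],"rotation": [0,0,0]}
    - {"dp": [0,0,-0.03],"rotation": [0,0,0]}
    - {"dp": [0,0,-0.04],"rotation": [0,0,0]}
    - {"dp": [0,0,0],"rotation": [0,0,0]}
  grip: 0.05

```text
t: 14.88
eef_pos: [0.5331, -0.1482, 0.2329]
ee_rot: [-3.136, -0.001, -1.493]
force: [0.4, 0.3, -0.2]
width: 0.0498
gripper_force: 0.0
```

```bash
python3 - <<'E'
from h import *
p,d=vision.grab_frame("side"); cv2.imwrite("pics/lk.png",cv2.resize(p[100:260,200:400,::-1],(800,640))[:600])
W=cloud("side",d)
for r in vision.trace("lock_grip","side")[:2]:
    w=W[r["pixels"]]; w=w[w[:,2]>.15]; print(r["score"],len(w)); 
    if len(w)>10: print(w.mean(0),cv2.minAreaRect((w[:,:2]*1000).astype(np.float32)))
u=np.array([np.cos(np.radians(7.3)),np.sin(np.radians(7.3))]); v=np.array([-u[1],u[0]])
for n in ("top","side"):
    W=cloud(n,np.load(n+"0.npy")); w=W[(W[...,2]>.1)&(W[...,2]<.14)]
    L=np.array([.5313,-.1478]); a=(w[:,:2]-L)@u; b=(w[:,:2]-L)@v
    m=(a<-.085)&(a>-.125)&(abs(b)<.04); w2=w[m]; print(n,m.sum(),"a",np.percentile(a[m],[2,50,98]),"z",np.percentile(w2[:,2],[5,50,95]),"slope",np.polyfit(b[m],a[m],1))
    m=(a<-.09)&(a>-.125)&(abs(b)<.09); print("b ext",np.percentile(b[m],[1,99]))
E
python3 go.py .430 -.159 .25
```

```text
0.7 90
[ 0.53131192 -0.13866574  0.16123442] ((531.7113037109375, -144.1310577392578), (9.866990089416504, 54.75407028198242), 3.560920238494873)
0.49 0
top 206 a [-0.10657901 -0.10205934 -0.09705748] z [0.11959431 0.12302439 0.12547712] slope [ 0.00427191 -0.10194142]
b ext [-0.05058324  0.05631017]
side 91 a [-0.10607944 -0.10074996 -0.09673353] z [0.12107817 0.12458413 0.12667175] slope [-0.00676731 -0.10087868]
b ext [-0.05097788  0.05475331]
pos [ 0.5312 -0.1479  0.2297] rot [-3.141  0.    -1.493] q [ 0.08  0.17 -0.3  -0.   -1.1  -0.01] w 0.05018059471530347 F [-0.8 -0.2 -1.3] t 14.975
tool shift [ 0.0032  0.1017 -0.0204]
```

View pics/lk.png

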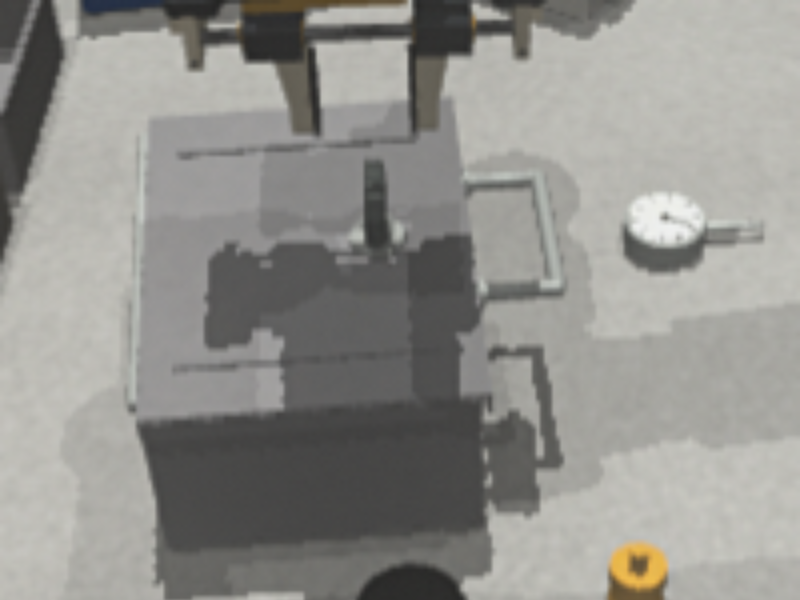

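The lock bar now lies parallel to the hinge (upright at (375,200) in the crop), and the handle at (515,235) is free. Moving in front of the handle with the tool tilted 25°.

Emit:
carry_out:
  commands:
    - {"dp": [0.002,0.043,0],"rotation": [0,0,-2.9]}
    - {"dp": [0,0.043,0],"rotation": [0,0,0]}
    - {"dp": [0,0.043,0],"rotation": [0,0,0]}
    - {"dp": [0,0,0],"rotation": [8,0,0]}
    - {"dp": [0,0,0],"rotation": [8,0,0]}
    - {"dp": [0,0,0],"rotation": [9,0,0]}
    - {"dp": [0,0,0],"rotation": [0,0,0]}
    - {"dp": [0,0,0],"rotation": [0,0,0]}
  grip: 0.024

```text
t: 15.98
eef_pos: [0.4032, -0.1644, 0.2295]
ee_rot: [-2.707, -0.0, -1.443]
force: [1.2, -0.2, 0.2]
width: 0.0237
gripper_force: 0.0
```

```bash
python3 go.py .403 -.164 .18
```

```text
pos [ 0.4032 -0.1644  0.2295] rot [-2.707 -0.    -1.443] q [ 0.03 -0.26 -0.75 -0.07 -0.64  0.14] w 0.02372311309476287 F [ 1.2 -0.2  0.2] t 15.975
tool shift [-0.0005  0.021   0.0448]
```

Emit:
carry_out:
  commands:
    - {"dp": [0,0.0105,0.0225],"rotation": [0,0,0]}
    - {"dp": [0,0.0105,0.0225],"rotation": [0,0,0]}
    - {"dp": [0,0,0],"rotation": [0,0,0]}

```text
t: 16.35
eef_pos: [0.4027, -0.1642, 0.178]
ee_rot: [-2.711, 0.001, -1.442]
force: [0.5, -0.5, 0.3]
width: 0.0238
gripper_force: 0.0
```

```bash
python3 go.py .4281 -.161 .1249
```

```text
pos [ 0.4027 -0.1642  0.178 ] rot [-2.711e+00  1.000e-03 -1.442e+00] q [ 0.03 -0.18 -0.83 -0.09 -0.5   0.16] w 0.023787250096151163 F [ 0.5 -0.5  0.3] t 16.35
tool shift [ 0.0001 -0.0011  0.0589]
```

Emit:
carry_out:
  commands:
    - {"dp": [0,-0.001,0.02],"rotation": [0,0,0]}
    - {"dp": [0,0,0.02],"rotation": [0,0,0]}
    - {"dp": [0,0,0.012],"rotation": [0,0,0]}
    - {"dp": [0,0,0.007],"rotation": [0,0,0]}
    - {"dp": [0,0,0],"rotation": [0,0,0]}

```text
t: 16.98
eef_pos: [0.429, -0.161, 0.1268]
ee_rot: [-2.706, 0.0, -1.442]
force: [-0.9, -0.2, 0.2]
width: 0.0238
gripper_force: 0.0
```

Emit:
carry_out:
  commands:
    - {"dp": [0,0,0],"rotation": [0,0,0]}
    - {"dp": [0,0,0],"rotation": [0,0,0]}
    - {"dp": [0,0,0],"rotation": [0,0,0]}
    - {"dp": [0,0,0],"rotation": [0,0,0]}
  grip: 0.0
  force: 20

```text
t: 17.48
eef_pos: [0.4272, -0.1612, 0.1264]
ee_rot: [-2.707, 0.0, -1.443]
force: [-4.7, -1.4, 2.3]
width: 0.009
gripper_force: 20.0
```

```bash
python3 go.py .4281 -.161 .1249
python3 - <<'E'
from h import *
p,d=vision.grab_frame("side"); cv2.imwrite("pics/hd.png",cv2.resize(p[100:250,220:420,::-1],(800,600)))
E
```

```text
pos [ 0.4272 -0.1612  0.1264] rot [-2.707  0.    -1.443] q [ 0.04 -0.05 -0.86 -0.12 -0.33  0.2 ] w 0.009027764557630156 F [-4.7 -1.4  2.3] t 17.475
tool shift [-0.0001 -0.0002  0.0018]
```

View pics/hd.png

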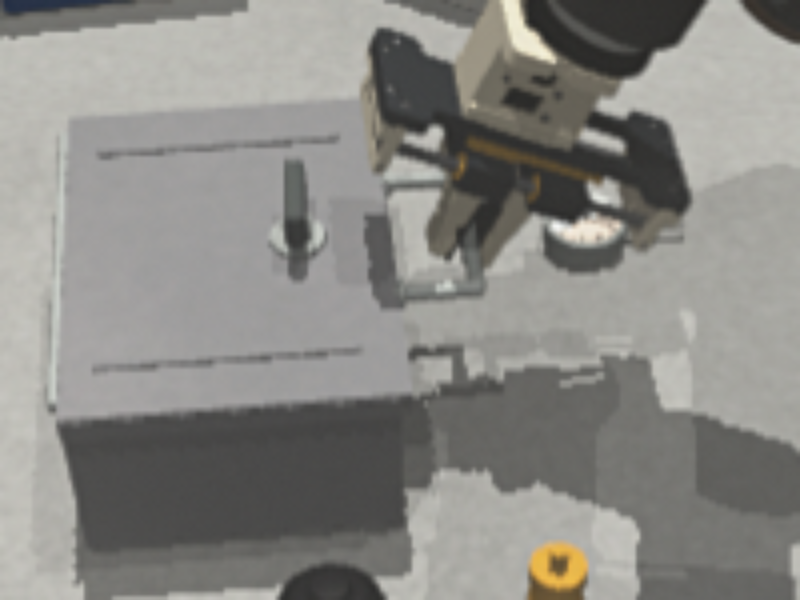

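The fingers hold the handle bar centrally at (465,240) in the crop. I compute the arc steps.

Run:
```python
import numpy as np
r=.242;a=np.radians(25);th=np.radians(np.arange(0,61,3))
for i in range(20):
    du=r*(np.cos(th[i])-np.cos(th[i+1]));dz=r*(np.sin(th[i+1])-np.sin(th[i]))
    print(i,round(-(du*np.cos(a)+dz*np.sin(a)),4),round(du*np.sin(a)-dz*np.cos(a),4))
```

```text
0 -0.0057 -0.0113
1 -0.0062 -0.011
2 -0.0068 -0.0107
3 -0.0074 -0.0103
4 -0.0079 -0.0099
5 -0.0084 -0.0095
6 -0.0089 -0.009
7 -0.0093 -0.0086
8 -0.0098 -0.0081
9 -0.0102 -0.0075
10 -0.0106 -0.007
11 -0.0109 -0.0064
12 -0.0112 -0.0059
13 -0.0115 -0.0053
14 -0.0118 -0.0046
15 -0.012 -0.004
16 -0.0122 -0.0034
17 -0.0124 -0.0027
18 -0.0125 -0.0021
19 -0.0126 -0.0014
```

Emit:
carry_out:
  commands:
    - {"dp": [0,-0.0057,-0.0113],"rotation": [0,0,0]}
    - {"dp": [0,-0.0062,-0.011],"rotation": [0,0,0]}
    - {"dp": [0,-0.0068,-0.0107],"rotation": [0,0,0]}
    - {"dp": [0,0,0],"rotation": [0,0,0]}

```text
t: 18.02
eef_pos: [0.4299, -0.1608, 0.1646]
ee_rot: [-2.708, 0.001, -1.443]
force: [-6.1, -4.6, -3.0]
width: 0.0093
gripper_force: 20.0
```

```bash
python3 go.py .4306 -.1607 .158
python3 - <<'E'
from h import *
for n in ("side","top"):
    p,d=vision.grab_frame(n); W=cloud(n,d)
    u=np.array([np.cos(np.radians(7.3)),np.sin(np.radians(7.3))]); L=np.array([.5313,-.1478])
    w=W[~np.isnan(W[...,0])]; a=(w[:,:2]-L)@u+.0; b=(w[:,:2]-L)@np.array([-u[1],u[0]])
    m=(a>-.05)&(a<.13)&(abs(abs(b)-.08)<.03)&(w[:,2]>.11)&(w[:,2]<.35)
    print(n,m.sum(),np.degrees(np.arctan(-np.polyfit(a[m],w[m,2],1)[0])))
E
```

```text
pos [ 0.4299 -0.1608  0.1646] rot [-2.708e+00  1.000e-03 -1.443e+00] q [ 0.04 -0.11 -0.81 -0.09 -0.44  0.16] w 0.00931163834825818 F [-6.1 -4.6 -3. ] t 18.025
tool shift [-0.      0.0021  0.0063]
side 2501 8.99822065194137
top 4767 8.699008130605332
```

The door reads 9° open in both cameras, with small forces. Continuing the arc.

Emit:
carry_out:
  commands:
    - {"dp": [0,-0.0074,-0.0103],"rotation": [0,0,0]}
    - {"dp": [0,-0.0079,-0.0099],"rotation": [0,0,0]}
    - {"dp": [0,-0.0084,-0.0095],"rotation": [0,0,0]}
    - {"dp": [0,-0.0089,-0.009],"rotation": [0,0,0]}
    - {"dp": [0,-0.0093,-0.0086],"rotation": [0,0,0]}
    - {"dp": [0,-0.0098,-0.0081],"rotation": [0,0,0]}
    - {"dp": [0,-0.0102,-0.0075],"rotation": [0,0,0]}
    - {"dp": [0,0,0],"rotation": [0,0,0]}

```text
t: 19.12
eef_pos: [0.4581, -0.1573, 0.2476]
ee_rot: [-2.71, 0.0, -1.443]
force: [-17.2, -3.0, 6.5]
width: 0.0094
gripper_force: 20.0
```

Emit:
carry_out:
  commands:
    - {"dp": [0,-0.0106,-0.007],"rotation": [0,0,0]}
    - {"dp": [0,-0.0109,-0.0064],"rotation": [0,0,0]}
    - {"dp": [0,-0.0112,-0.0059],"rotation": [0,0,0]}
    - {"dp": [0,-0.0115,-0.0053],"rotation": [0,0,0]}
    - {"dp": [0,-0.0118,-0.0046],"rotation": [0,0,0]}
    - {"dp": [0,0,0],"rotation": [0,0,0]}

```text
t: 19.88
eef_pos: [0.4991, -0.1521, 0.2997]
ee_rot: [-2.704, -0.001, -1.442]
force: [-8.9, -1.0, 5.5]
width: 0.009
gripper_force: 20.0
```

Emit:
carry_out:
  commands:
    - {"dp": [0,-0.012,-0.004],"rotation": [0,0,0]}
    - {"dp": [0,-0.0122,-0.0034],"rotation": [0,0,0]}
    - {"dp": [0,-0.0124,-0.0027],"rotation": [0,0,0]}
    - {"dp": [0,-0.0125,-0.0021],"rotation": [0,0,0]}
    - {"dp": [0,-0.0126,-0.0014],"rotation": [0,0,0]}
    - {"dp": [0,0,0],"rotation": [0,0,0]}
    - {"dp": [0,0,0],"rotation": [0,0,0]}

```text
t: 20.75
eef_pos: [0.5493, -0.1457, 0.3369]
ee_rot: [-2.704, -0.001, -1.443]
force: [-4.2, -3.7, 3.5]
width: 0.0088
gripper_force: 20.0
```

```bash
python3 go.py .5 -.15 .33
python3 - <<'E'
from h import *
u=np.array([np.cos(np.radians(7.3)),np.sin(np.radians(7.3))]); L=np.array([.5313,-.1478])
H=L+.140*u
s=readout.get_state(); T=R.from_euler("xyz",s["ee_rot"]); g=s["eef_pos"]+T.apply([0,0,.006])
a=(g[:2]-H)@u; print("angle from tool",np.degrees(np.arctan2(g[2]-.12,-a)),np.hypot(a,g[2]-.12),s["gripper_force"])
for n in ("side","top"):
    p,d=vision.grab_frame(n); cv2.imwrite(f"pics/{n}9.png",p[...,::-1]); W=cloud(n,d)
    w=W[~np.isnan(W[...,0])]; a=(w[:,:2]-H)@u; b=(w[:,:2]-H)@np.array([-u[1],u[0]])
    m=(a>-.11)&(a<-.01)&(abs(b)>.05)&(abs(b)<.12)&(w[:,2]>.14)&(w[:,2]<.33)
    if m.sum()>30:
        e=np.linalg.svd(np.c_[a[m],w[m,2]]-np.c_[a[m],w[m,2]].mean(0),full_matrices=False)[2][0]
        print(n,m.sum(),np.degrees(np.arctan(-e[1]/e[0])))
E
```

```text
pos [ 0.5493 -0.1457  0.3369] rot [-2.704e+00 -1.000e-03 -1.443e+00] q [ 0.07 -0.09 -0.38 -0.03 -0.84  0.08] w 0.008750601536773149 F [-4.2 -3.7  3.5] t 20.75
tool shift [-0.0021  0.0477 -0.0147]
angle from tool 60.54819299327087 0.2428027400048284 20.000368058681488
side 1266 59.18483332038316
top 602 60.59362163371705
```

View pics/side9.png

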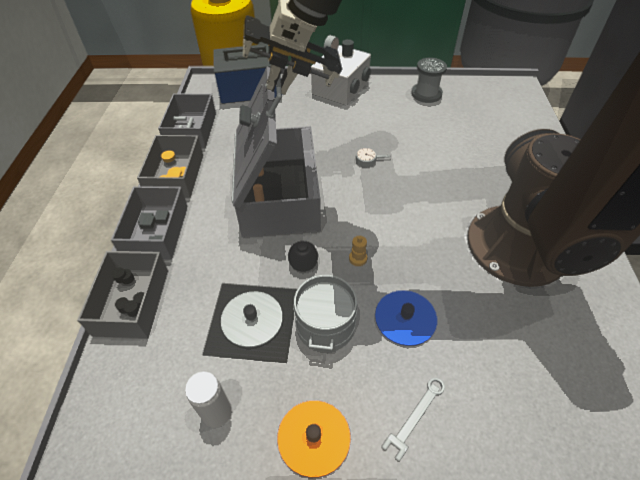

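The door is held at about 60° (door at 255,140), the lid is flat on the mat (250,315), and the other parts are undisturbed. I hold a moment, then hand in.

Emit:
carry_out:
  commands:
    - {"dp": [0,0,0],"rotation": [0,0,0]}
    - {"dp": [0,0,0],"rotation": [0,0,0]}
    - {"dp": [0,0,0],"rotation": [0,0,0]}
    - {"dp": [0,0,0],"rotation": [0,0,0]}
    - {"dp": [0,0,0],"rotation": [0,0,0]}
    - {"dp": [0,0,0],"rotation": [0,0,0]}

```text
t: 21.6
eef_pos: [0.549, -0.1458, 0.3367]
ee_rot: [-2.705, -0.0, -1.443]
force: [-4.1, -3.7, 4.3]
width: 0.0094
gripper_force: 20.0
```

```bash
python3 -c "
from station import arm; print(arm.job_done())"
```

```text
the job is handed in; nothing more can be done
None
```

I handed the job in at about 22 s, with no verdict returned: the lid is on the mat knob up and let go, the cam lock is turned to about 1.5 rad, and the gripper is holding the door still at about 60 degrees.

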